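# Push the display carton home into the counter corner

### The arm

A 6-joint arm with a two-finger parallel gripper is mounted at the origin on the work surface. World frame = base frame: x ahead of the robot, y to its left, z up, the work surface at z = 0. Lengths are in m, angles in rad, forces in N, time in s.
With the tool pointing down it reaches from about 0.25 to 0.775 m from the base axis. Payload 4 kg.
Tool frame: the origin (TCP) lies at the very end of the fingers, on their centre line; the grasp point (between the pads) lies 19 mm behind it (robot.hold_point_z is the distance from the TCP to the grasp point, in m); z points along the fingers, y is the line along which they close (so a half turn about z gives the same grasp; the last joint's range is limited). The gripper opens to 94 mm and grips with 3 to 60 N. Pads are 16 mm wide; open, the fingers measure 119 mm over their backs; the gripper's body (75 mm by 177 mm) begins 78 mm behind the grasp point.
Start: joints at [-1.428, 0.087, 1.371, -0, 1.684, -0.103], TCP at [0.134, -0.533, 0.206] pointing down, gripper open.
Joint ranges: [-3.1, 3.1], [-0.76, 2.03], [0.27, 2.55], [-1.08, 4.22], [0.17, 2.65], [-2.57, 2.57]. Speed limits (rad/s): [2.79, 2.79, 3.14, 3.14, 3.14, 3.14].

### API

Orientations are given as [roll, pitch, yaw] about the fixed x, y, z axes, in that order (R = Rz(yaw) Ry(pitch) Rx(roll)).
In Python, from bench import robot gives the robot as it stands.
- The arm moves only by the tool carry_out, never from a script. Its argument "steps" is a list of rows, each a list of 3 entries, a list of its own where there are three numbers: the shift along the tool's x, y, z in m, then the turn about the tool's z in units of 10 degrees (1.0 is 10 degrees), then the closure, from -1 (fully open) to 1 (shut). In form: [[[tx, ty, tz], roll, jaw], ...]. A call has 1 to 10 rows; each row is the pose to reach, as a shift and turn from the pose commanded when the call began, along the tool's axes at that moment; what a row does not reach only later rows make up. A row lasts 1/8 s, in which the tool goes at most 62.5 mm and 10.7 degrees, less where a joint would pass 70% of its speed; a pose out of reach is approached as far as the arm can. A call with a gripper value outside its range is refused whole. The fingers move at their own pace and stop on an object; the grip force is fixed at half the most. Time passes only in rows, so rows that repeat a pose let the fingers close. It gives the time, the measured TCP pose, the force, the opening and the grip force at its end, in the units of the state.
- robot.get_obs(): the state, without advancing time (a new reading comes with each control period).
- robot.snapshot(name): name is "side" or "top"; returns a dict with "image" (420x560x3 uint8, red, green, blue), "z_map" (420x560 float32, m along the optical axis (not along the pixel's ray), 0 where there is no reading), "mtx" (3x3 intrinsics, pixels), "R" (3x3) and "t" (3): a world point X has camera coordinates R X + t. Camera axes: x right, y down, z forward; pixel columns grow to the right and rows downward; lengths in m; the calibration is good to about 2 mm. A picture is of the moment at which its call begins.
- robot.close_job(): hands the job in; it is judged then, once.
The state is a dict: "time": time; "joint_positions": joint angles; "qvel": joint speeds; "joint_torque": joint torques, N m; "tool_pos": TCP position; "ee_rot": TCP orientation; "wrist_force": force on the tool from outside, world axes, zero at the start; "wrist_torque": the same for the moment, N m; "width": finger opening in m; "finger_force": force on a finger pad.
Only numpy, scipy, OpenCV 4.12 (cv2) and the standard library are available. Lean on these libraries where they do the work, as an engineer would, in place of code of your own. Each camera call takes 0.05 s, during which the arm holds its last target. There are 200 camera calls.

### The job

Push the open cardboard carton of chocolate bars along the counter into the corner made by the aluminium rail and the yellow stop block: one long side flat against the rail and one end up against the block. Only push it, do not lift or tip it, leave everything else on the counter where it stands, and finish clear of the carton.

Things in the scene. Friction and masses are not known exactly. Their poses are not given: they have to be found in the camera images.
- carton: Loose cardboard display carton packed with red, blue and orange bars (a solid filling), red panels on its long sides; 120 mm along its own x, 160 mm along its own y, 64 mm high; about 0.6 kg, slides on the counter. Origin: centre of its underside. It starts in front of the rail (on the robot's side), long sides turned up to about 20 degrees from the rail.
- rail: Low straight aluminium rail fixed to the counter, 600 mm long (its y), 12 mm thick, 35 mm high, roughly across the robot's view and turned up to about 9 degrees. Origin: at counter level, middle of its front face (the face towards the robot, which the carton goes against); its x points away from the robot, square to the rail, so the front face is x = 0 and the carton lies at negative x. Three feet 6 mm high stand behind it only.
- stop: Yellow stop block fixed to the counter in front of the rail and square to it, near the rail's left or right end (260 mm from the middle; which end varies): 110 mm along its x (square to the rail), 24 mm along its y (along the rail), 45 mm high. Origin: centre of its underside. The carton's end goes against its face that looks to the middle of the rail.
- dish: Bystander: loose black coin dish, 90 mm across, 20 mm high, in front of the rail near the end that has no stop block. Origin: centre of underside.
- jug: Bystander: cream juice jug with green cap, 104 mm across, 236 mm high. Origin: centre of underside.
- milk: Bystander: white bottle, 64 mm across, 170 mm high. Origin: centre of underside.
- can: Bystander: green can, 66 mm across, 110 mm high. Origin: centre of underside.
- jar: Bystander: amber jar with red lid, 70 mm across, 100 mm high. Origin: centre of underside.
- stapler: Bystander: blue and black stapler, 140 mm (its x) by 32 mm, 40 mm high. Origin: centre of underside.
- tape: Bystander: roll of tan tape lying flat, 84 mm across, 25 mm high. Origin: centre of underside.
Mind the look-alikes: they are no part of the job. What is meant by the stop is not green, pink or red, and is the smaller of those in its own colour.

How it is judged:
At the end, for the whole second after the job is handed in: The carton stands flat on the counter at rest, its long side within 5 mm of the rail at its middle and within 0.05 rad of parallel, its end within 6 mm of the stop block on the side of the rail's middle (x of carton in the frame of rail between -0.065 and -0.055 m and y of carton in the frame of stop between -0.098 and 0.098 m and y of carton in the frame of rail between -0.2 and 0.2 m and angle between the x axis of carton and the x axis of rail, either way round below 0.05 rad and angle between carton's own z axis and vertical below 0.03 rad and height (world z) of carton below 0.004 m and linear speed of carton below 0.01 m/s); the robot touches nothing.
It fails at once if the carton is lifted or tipped (height (world z) of carton above 0.012 m or angle between carton's own z axis and vertical above 0.15 rad).
It fails at once if another thing on the counter is moved more than 20 mm or knocked over (distance of any of dish, jug, milk, can, jar, stapler, tape from where it was at the start of the episode above 0.02 m or angle between any of dish, jug, milk, can, jar, stapler, tape's own z axis and vertical above 0.35 rad).
It also fails if it takes over 58 s, if anything falls off the work surface, if the arm or the gripper's body presses on something with over 40 N, if the wrist force passes 120 N, or if a joint passes its speed limit or range.

## Working session

There is one attempt and no reset: what is moved stays moved. The work goes in short steps, Python scripts to look and compute and a tool call to move; the robot and the scene stay as the last step left them, time stands still between calls to the robot, and variables do not carry over. Pictures are saved under pics/ and viewed, at most 10 in all, crops included, and the job is handed in when it is done.

Besides the shell and the picture viewer there is one more tool, called after "Request:" by a JSON object that holds its "name" and its "arguments". carry_out: Moves the arm, as the interface text tells. Its arguments: {"type":"object","properties":{"steps":{"type":"array","items":{"type":"array"}}},"required":["steps"]}

```bash
mkdir -p pics; cat > h.py <<'E'
import numpy as np, cv2
from bench import robot
def pts(s):
    z=s["z_map"]; K=s["mtx"]; v,u=np.mgrid[:420,:560]
    c=np.stack([(u-K[0,2])/K[0,0]*z,(v-K[1,2])/K[1,1]*z,z],-1)
    return (c-s["t"])@s["R"]   # R^T (c-t)
def save(s,n): cv2.imwrite(f"pics/{n}.png",cv2.cvtColor(s["image"],cv2.COLOR_RGB2BGR))
E
python3 - <<'E'
from h import *
for n in("top","side"):
    s=robot.snapshot(n); save(s,n+"0"); np.savez(n+"0",**s)
    print(n, (-s["R"].T@s["t"]).round(3))
o=robot.get_obs();print(o["time"],o["tool_pos"],o["ee_rot"],o["wrist_force"])
E
```

```text
top [0.254 0.088 1.616]
side [0.389 1.259 1.043]
0.1 [ 0.1337587  -0.53298666  0.20444108] [-3.13963833e+00 -2.27519620e-04  2.45751729e-01] [-0.32679463  0.01278379  0.35304432]
```

View pics/top0.png

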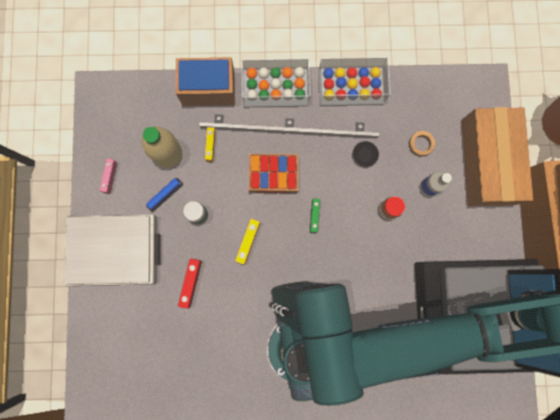

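View pics/side0.png

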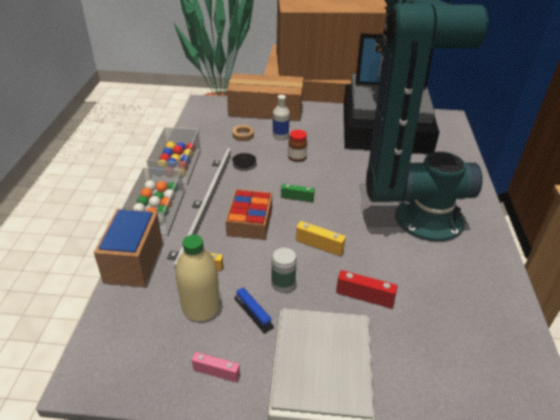

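The top view shows the carton at about (274,173), the rail from (200,125) to (378,135), and the stop (the small yellow block) at (210,143) on the left. The larger yellow block at (247,241) is the look-alike.

```bash
cat >> h.py <<'E'
def measure(s, rail=True):
    P=pts(s); X=P.reshape(-1,3); ok=(s["z_map"]>0).ravel()
    hsv=cv2.cvtColor(s["image"],cv2.COLOR_RGB2HSV).reshape(-1,3)
    r={}
    def box(m): return cv2.minAreaRect((X[m][:,:2]*1000).astype(np.float32))
    v,u=[a.ravel() for a in np.mgrid[:420,:560]]
    W=lambda a,b,c,d:(u>=a)&(u<=b)&(v>=c)&(v<=d)&ok
    m=W(225,320,138,215)if rail else W(195,320,128,215)
    r["carton"]=box(m&(X[:,2]>.05)&(X[:,2]<.085)) if m.any() else None
    if rail:
        m=W(190,390,112,145)&(X[:,2]>.025)&(X[:,2]<.045); r["rail"]=box(m)
        Y=X[m]; r["railfit"]=np.polyfit(Y[:,1],Y[:,0],1); 
        m=W(200,220,122,165)&(hsv[:,0]>20)&(hsv[:,0]<33)&(hsv[:,1]>150)&(X[:,2]>.038); r["stop"]=box(m)
        m=W(348,384,138,170)&(X[:,2]>.012); r["dish"]=box(m)
        m=W(180,210,198,226)&(X[:,2]>.05); r["can"]=box(m)
        m=W(305,325,195,235)&(X[:,2]>.02); r["green"]=box(m)
        m=W(232,262,215,268)&(X[:,2]>.02); r["yel"]=box(m)
    return r
E
python3 - <<'E'
from h import *
s=dict(np.load("top0.npz")); P=pts(s)
for k,v in measure(s).items(): print(k,v)
print("table z",P[250,350],P[200,230])
for n,(u,v) in dict(railL=(201,125),railM=(290,130),railR=(377,135),stop=(210,143)).items(): print(n,P[v-2:v+3,u].round(3).tolist())
print((np.linalg.norm(s["mtx"])))
E
```

```text
carton ((550.9721069335938, 35.21641540527344), (273.97332763671875, 163.40164184570312), 68.67298126220703)
rail ((697.0733032226562, 20.417938232421875), (597.2196044921875, 77.95962524414062), 88.01188659667969)
railfit [0.05774562 0.71357415]
stop ((672.5360717773438, 282.2983093261719), (22.206710815429688, 109.89131927490234), 85.24024963378906)
dish ((626.534423828125, -231.89649963378906), (100.09073638916016, 93.77619171142578), 5.827291965484619)
can ((440.78485107421875, 325.56787109375), (63.56593322753906, 64.09033203125), 66.25751495361328)
green ((427.2520446777344, -55.999755859375), (24.428958892822266, 108.97647094726562), 83.3631591796875)
yel ((347.7034606933594, 164.23025512695312), (32.676597595214844, 146.008056640625), 69.00261688232422)
table z [ 0.3141966  -0.17311973  0.00292165] [0.4888294  0.21939888 0.00459774]
railL [[0.744, 0.31, 0.04], [0.742, 0.31, 0.035], [0.738, 0.31, 0.035], [0.737, 0.311, 0.028], [0.736, 0.312, 0.021]]
railM [[0.721, 0.015, 0.04], [0.719, 0.015, 0.035], [0.715, 0.015, 0.036], [0.711, 0.015, 0.038], [0.712, 0.015, 0.023]]
railR [[0.699, -0.274, 0.037], [0.695, -0.274, 0.039], [0.692, -0.274, 0.038], [0.69, -0.275, 0.031], [0.691, -0.278, 0.016]]
stop [[0.679, 0.279, 0.049], [0.677, 0.279, 0.047], [0.672, 0.279, 0.05], [0.668, 0.279, 0.053], [0.667, 0.28, 0.045]]
773.1554123574891
```

```bash
cat >> h.py <<'E'
def comp(s,zl,zh,seed,w):
    P=pts(s); m=((P[...,2]>zl)&(P[...,2]<zh)&(s["z_map"]>0)).astype(np.uint8)
    M=np.zeros_like(m); a,b,c,d=w; M[c:d,a:b]=m[c:d,a:b]
    n,l=cv2.connectedComponents(M,connectivity=4); k=l[seed[1],seed[0]]
    if k==0: k=np.bincount(l[l>0]).argmax()
    return P[l==k]
def desc(Y):
    (c,sz,a)=cv2.minAreaRect((Y[:,:2]*1000).astype(np.float32)); return np.round(c,1),np.round(sz,1),round(a,2),Y[:,2].mean().round(4)
E
python3 - <<'E'
from h import *
s=dict(np.load("top0.npz"))
Y=comp(s,.055,.08,(274,173),(235,315,145,205)); print("carton",len(Y),desc(Y),(Y.min(0)+Y.max(0))/2)
hsv=cv2.cvtColor(s["image"],cv2.COLOR_RGB2HSV)
P=pts(s)
# rail: bright pixels per column
g=s["image"].min(2).astype(int); L=[]
for u in range(204,376):
    v0=125+(u-201)*10/176
    vs=np.arange(int(v0)-5,int(v0)+6); w=np.clip(g[vs,u]-150,0,None)
    if w.sum()==0: continue
    v=(w*vs).sum()/w.sum(); K=s["mtx"]
    d=s["R"].T@np.linalg.inv(K)@[u,v,1]; c=-s["R"].T@s["t"]; L.append(c+d*(.033-c[2])/d[2])
L=np.array(L); f=cv2.fitLine(L[:,:2].astype(np.float32),cv2.DIST_HUBER,0,.01,.01).ravel(); print("rail dir,pt",f, "slope",f[0]/f[1],"x at y0",f[2]-f[3]*f[0]/f[1], len(L), g[115:140,290])
# carton by top-plane: ray projection of colour mask on z=.064
import sys
big=cv2.resize(s["image"][110:220,190:330],None,fx=5,fy=5,interpolation=cv2.INTER_CUBIC); cv2.imwrite("pics/crop0.png",big[...,::-1])
E
```

```text
carton 1645 (array([569.4,  76.3]), array([159.3, 121.1]), 88.82, np.float64(0.0636)) [0.5691976  0.076076   0.06575478]
rail dir,pt [0.07922797 0.9968565  0.7208494  0.01631248] slope 0.07947781 x at y0 0.71955293 172 [146 146 142 123 106 123 152 167 150 113  97 108 152 193 195 170 111  83
  94 120 139 144 143 142 138]
```

View pics/crop0.png

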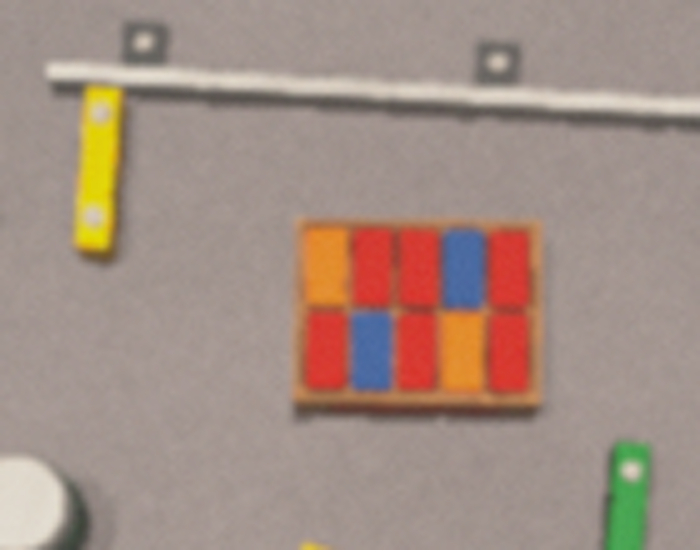

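```bash
cat >> h.py <<'E'
from scipy.spatial.transform import Rotation as Ro
EX=np.array([.9969,-.0792]);EY=np.array([.0792,.9969])  # rail axes
FACE,STOPY=.7113,.3347   # ex coord of face, ey coord of stop centre
def shift(a,s,z,yaw):
    "tool shift and turn to reach rail coords a (along EX), s (along EY)"
    o=robot.get_obs(); R=Ro.from_euler("xyz",o["ee_rot"]).as_matrix()
    w=a*EX+s*EY; d=R.T@(np.r_[w,z]-o["tool_pos"])
    print("t",round(o["time"],2),"now rail",(o["tool_pos"][:2]@EX).round(4),(o["tool_pos"][:2]@EY).round(4),o["tool_pos"].round(4),o["ee_rot"].round(3),"shift",d.round(4),"roll",round(-np.degrees(yaw-o["ee_rot"][2])/10,3))
E
python3 -c "
from h import *
shift(.4566,.121,.206,-.0793)"
```

```text
t 0.1 now rail 0.1756 -0.5207 [ 0.1338 -0.533   0.2044] [-3.14  -0.     0.246] shift [ 4.713e-01 -5.184e-01 -4.000e-04] roll 1.862
```

Request:
{"name": "carry_out", "arguments": {"steps": [[[0.471, -0.518, 0], 1.86, -1], [[0.471, -0.518, 0], 1.86, -1], [[0.471, -0.518, 0], 1.86, -1], [[0.471, -0.518, 0], 1.86, -1], [[0.471, -0.518, 0], 1.86, -1], [[0.471, -0.518, 0], 1.86, -1], [[0.471, -0.518, 0], 1.86, -1], [[0.471, -0.518, 0], 1.86, -1], [[0.471, -0.518, 0], 1.86, -1], [[0.471, -0.518, 0], 1.86, -1]]}}

```text
time: 1.35
tool_pos: [0.4295, 0.0194, 0.2052]
ee_rot: [3.141, -0.0, -0.079]
wrist_force: [1.6, -0.9, 0.2]
width: 0.0941
finger_force: 0.0
```

```bash
python3 -c "
from h import *
shift(.4566,.121,.025,-.0793)"
```

```text
t 1.35 now rail 0.4267 0.0534 [0.4295 0.0194 0.2052] [ 3.141 -0.    -0.079] shift [ 0.03   -0.0677  0.1802] roll 0.004
```

Request:
{"name": "carry_out", "arguments": {"steps": [[[0.03, -0.068, 0], 0, -1], [[0.03, -0.068, 0], 0, -1], [[0.03, -0.068, 0.06], 0, -1], [[0.03, -0.068, 0.12], 0, -1], [[0.03, -0.068, 0.15], 0, -1], [[0.03, -0.068, 0.17], 0, -1], [[0.03, -0.068, 0.18], 0, -1], [[0.03, -0.068, 0.18], 0, -1]]}}

```text
time: 2.35
tool_pos: [0.4639, 0.0821, 0.0251]
ee_rot: [3.141, 0.001, -0.08]
wrist_force: [0.8, 0.6, 0.3]
width: 0.094
finger_force: 0.0
```

```bash
python3 - <<'E'
from h import *
s=robot.snapshot("side"); save(s,"side1"); shift(.4566,.121,.025,-.0793)
E
```

```text
t 2.4 now rail 0.4567 0.1188 [0.4647 0.0823 0.026 ] [ 3.141e+00 -1.000e-03 -8.000e-02] shift [-0.0001 -0.0022  0.001 ] roll -0.001
```

View pics/side1.png

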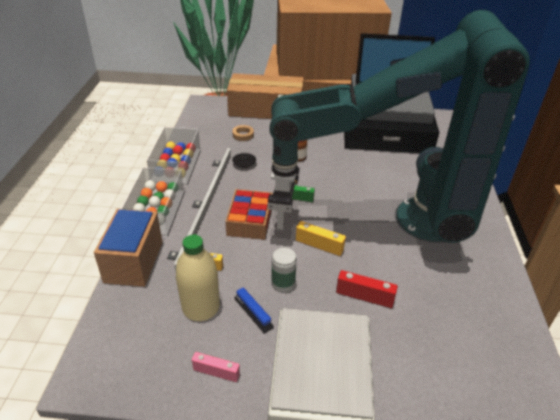

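The side view shows the fingers down beside the carton at about (285,205), clear of the other objects. Now I push.

Request:
{"name": "carry_out", "arguments": {"steps": [[[0.012, 0, 0], 0, -1], [[0.024, 0, 0], 0, -1], [[0.034, 0, 0], 0, -1], [[0.044, 0, 0], 0, -1], [[0.054, 0, 0], 0, -1], [[0.064, 0, 0], 0, -1], [[0.074, 0, 0], 0, -1], [[0.084, 0, 0], 0, -1], [[0.093, 0, 0], 0, -1], [[0.1, 0, 0], 0, -1]]}}

```text
time: 3.65
tool_pos: [0.5622, 0.0752, 0.0254]
ee_rot: [3.141, 0.006, -0.079]
wrist_force: [-8.2, 0.5, 6.0]
width: 0.0938
finger_force: 4.1
```

```bash
python3 - <<'E'
from h import *
s=robot.snapshot("top"); save(s,"top2")
Y=comp(s,.055,.08,(272,155),(220,320,125,205)); print("carton",len(Y),desc(Y)); c=(Y.min(0)+Y.max(0))[:2]/2
print(c@EX-FACE,c@EY-STOPY); shift(.583,.121,.025,-.0793)
cv2.imwrite("pics/crop2.png",cv2.resize(s["image"][100:220,190:330],None,fx=5,fy=5,interpolation=cv2.INTER_CUBIC)[...,::-1])
E
```

```text
carton 37 (array([647.6,  -8.1]), array([ 7.3, 61.8]), 88.05, np.float64(0.0613))
-0.06503885099758022 -0.2924050278817644
t 3.7 now rail 0.5558 0.1195 [0.5635 0.0751 0.0254] [ 3.142  0.004 -0.079] shift [ 0.0272 -0.0015  0.0003] roll 0.003
```

View pics/crop2.png

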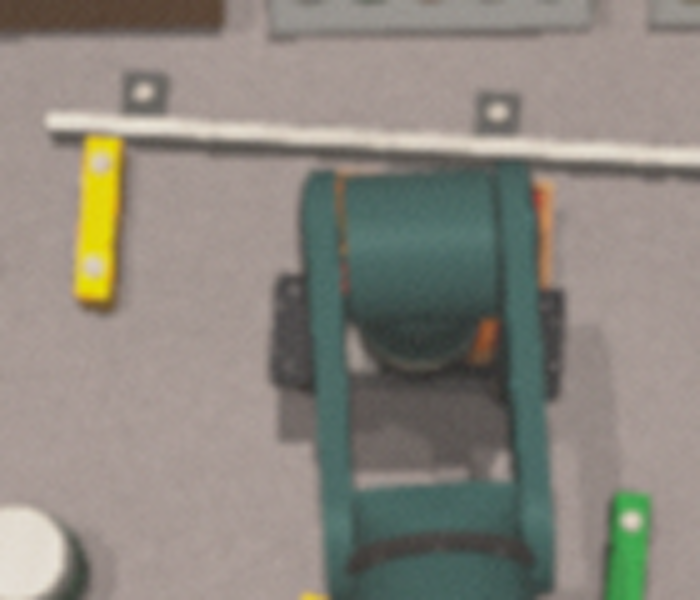

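The arm hides most of the carton, but its right edge at (550,185) in the crop is close to the rail. I'll creep in and watch the force.

Request:
{"name": "carry_out", "arguments": {"steps": [[[0.006, 0, 0], 0, -1], [[0.011, 0, 0], 0, -1], [[0.015, 0, 0], 0, -1], [[0.018, 0, 0], 0, -1], [[0.02, 0, 0], 0, -1]]}}

```text
time: 4.32
tool_pos: [0.582, 0.0736, 0.0254]
ee_rot: [3.141, 0.006, -0.079]
wrist_force: [-8.5, 0.3, 5.5]
width: 0.0939
finger_force: 3.9
```

Request:
{"name": "carry_out", "arguments": {"steps": [[[0.002, 0, 0], 0, -1], [[0.004, 0, 0], 0, -1], [[0.004, 0, 0], 0, -1]]}}

```text
time: 4.7
tool_pos: [0.5863, 0.0733, 0.0254]
ee_rot: [3.141, 0.005, -0.079]
wrist_force: [-7.4, 0.4, 5.1]
width: 0.0941
finger_force: 3.3
```

Request:
{"name": "carry_out", "arguments": {"steps": [[[0.002, 0, 0], 0, -1], [[0.004, 0, 0], 0, -1], [[0.004, 0, 0], 0, -1]]}}

```text
time: 5.08
tool_pos: [0.5864, 0.0733, 0.0254]
ee_rot: [3.141, 0.014, -0.078]
wrist_force: [-17.0, 0.4, 11.9]
width: 0.0939
finger_force: 8.3
```

Request:
{"name": "carry_out", "arguments": {"steps": [[[0.002, 0, 0], 0, -1], [[0.003, 0, 0], 0, -1], [[0.003, 0, 0], 0, -1]]}}

```text
time: 5.45
tool_pos: [0.5863, 0.0733, 0.0254]
ee_rot: [3.141, 0.021, -0.078]
wrist_force: [-24.4, 0.3, 16.6]
width: 0.0941
finger_force: 12.3
```

Firm contact with the rail, with the fingers stopped at 24 N. I'll back off, lift, then go round to the right end.

Request:
{"name": "carry_out", "arguments": {"steps": [[[-0.02, 0, 0], 0, -1], [[-0.05, 0, 0], 0, -1], [[-0.06, 0, -0.04], 0, -1], [[-0.06, 0, -0.1], 0, -1], [[-0.06, 0, -0.14], 0, 0], [[-0.06, 0.05, -0.14], -1, 0], [[-0.06, 0.1, -0.14], -2, 0], [[-0.06, 0.131, -0.14], -3, 0], [[-0.03, 0.131, -0.14], -4, 0], [[0.0, 0.131, -0.14], -5, 0]]}}

```text
time: 6.7
tool_pos: [0.5859, -0.0592, 0.1657]
ee_rot: [3.141, -0.0, 0.798]
wrist_force: [-0.0, -0.0, -0.9]
width: 0.0473
finger_force: 0.0
```

```bash
python3 - <<'E'
from h import *
shift(.6513,-.015,.16,1.4915)
E
```

```text
t 6.7 now rail 0.5888 -0.0126 [ 0.5859 -0.0592  0.1657] [ 3.141 -0.     0.798] shift [0.0382 0.0496 0.0058] roll -3.973
```

Request:
{"name": "carry_out", "arguments": {"steps": [[[0.038, 0.05, 0], -1, 0], [[0.038, 0.05, 0], -2, 0], [[0.038, 0.05, 0], -3, 0], [[0.038, 0.05, 0], -3.97, 0], [[0.038, 0.05, 0.05], -3.97, 0], [[0.038, 0.05, 0.1], -3.97, 0], [[0.038, 0.05, 0.13], -3.97, 0], [[0.038, 0.05, 0.14], -3.97, 0], [[0.038, 0.05, 0.14], -3.97, 0]]}}

```text
time: 7.82
tool_pos: [0.6473, -0.0662, 0.0253]
ee_rot: [-3.141, 0.0, 1.487]
wrist_force: [-0.8, -0.4, 1.8]
width: 0.0472
finger_force: 0.0
```

```bash
python3 - <<'E'
from h import *
shift(.6513,.1527,.025,1.4915)
s=robot.snapshot("top"); save(s,"top3")
cv2.imwrite("pics/crop3.png",cv2.resize(s["image"][100:220,190:330],None,fx=5,fy=5,interpolation=cv2.INTER_CUBIC)[...,::-1])
E
```

```text
t 7.83 now rail 0.6506 -0.0148 [ 0.6473 -0.0662  0.0253] [-3.141  0.     1.487] shift [ 0.1675 -0.      0.0003] roll -0.027
```

View pics/crop3.png

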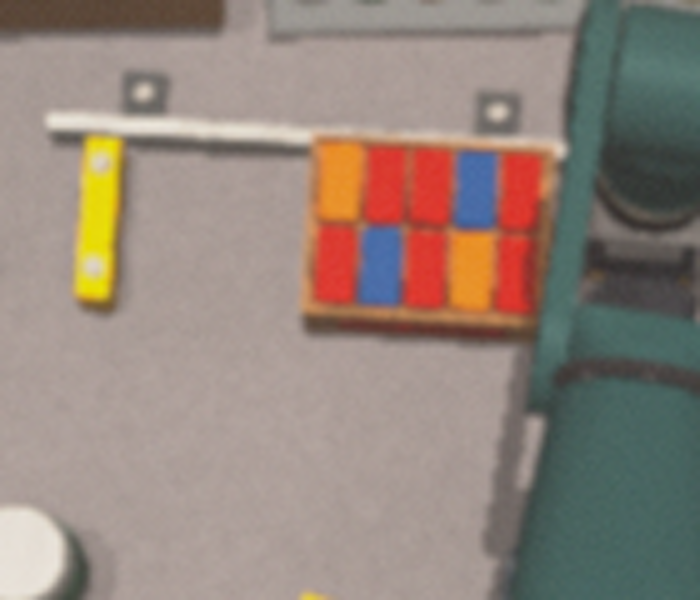

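The carton lies flat along the rail. Its left end is at (310,230) in the crop and the stop face at (120,215). Now I push from the right end.

Request:
{"name": "carry_out", "arguments": {"steps": [[[0.015, 0, 0], 0, 0], [[0.03, 0, 0], 0, 0], [[0.044, 0, 0], 0, 0], [[0.058, 0, 0], 0, 0], [[0.072, 0, 0], 0, 0], [[0.086, 0, 0], 0, 0], [[0.1, 0, 0], 0, 0], [[0.114, 0, 0], 0, 0], [[0.126, 0, 0], 0, 0], [[0.135, 0, 0], 0, 0]]}}

```text
time: 9.12
tool_pos: [0.6579, 0.0665, 0.0265]
ee_rot: [-3.141, 0.006, 1.487]
wrist_force: [-2.5, -8.6, 2.3]
width: 0.0468
finger_force: 3.9
```

Request:
{"name": "carry_out", "arguments": {"steps": [[[0.004, 0, 0], 0, 0], [[0.008, 0, 0], 0, 0], [[0.012, 0, 0], 0, 0], [[0.015, 0, 0], 0, 0], [[0.018, 0, 0], 0, 0], [[0.02, 0, 0], 0, 0]]}}

```text
time: 9.88
tool_pos: [0.6596, 0.0859, 0.0265]
ee_rot: [-3.141, 0.006, 1.487]
wrist_force: [-1.9, -6.9, 4.1]
width: 0.047
finger_force: 4.0
```

Request:
{"name": "carry_out", "arguments": {"steps": [[[0.002, 0, 0], 0, 0], [[0.004, 0, 0], 0, 0], [[0.004, 0, 0], 0, 0]]}}

```text
time: 10.25
tool_pos: [0.6599, 0.0902, 0.0265]
ee_rot: [-3.141, 0.006, 1.487]
wrist_force: [-2.6, -6.7, 4.1]
width: 0.0472
finger_force: 3.6
```

Request:
{"name": "carry_out", "arguments": {"steps": [[[0.002, 0, 0], 0, 0], [[0.004, 0, 0], 0, 0], [[0.006, 0, 0], 0, 0], [[0.006, 0, 0], 0, 0]]}}

```text
time: 10.75
tool_pos: [0.6604, 0.0961, 0.0266]
ee_rot: [-3.141, 0.006, 1.487]
wrist_force: [-2.0, -7.2, 3.9]
width: 0.0473
finger_force: 3.6
```

Request:
{"name": "carry_out", "arguments": {"steps": [[[0.002, 0, 0], 0, 0], [[0.004, 0, 0], 0, 0], [[0.004, 0, 0], 0, 0]]}}

```text
time: 11.12
tool_pos: [0.6607, 0.1001, 0.0265]
ee_rot: [-3.141, 0.006, 1.487]
wrist_force: [-2.8, -7.2, 3.3]
width: 0.047
finger_force: 3.6
```

Request:
{"name": "carry_out", "arguments": {"steps": [[[0.002, 0, 0], 0, 0], [[0.003, 0, 0], 0, 0], [[0.003, 0, 0], 0, 0]]}}

```text
time: 11.5
tool_pos: [0.6609, 0.1016, 0.0266]
ee_rot: [-3.141, 0.008, 1.487]
wrist_force: [-3.0, -8.8, 3.5]
width: 0.0471
finger_force: 5.0
```

Request:
{"name": "carry_out", "arguments": {"steps": [[[0.002, 0, 0], 0, 0], [[0.004, 0, 0], 0, 0], [[0.004, 0, 0], 0, 0]]}}

```text
time: 11.88
tool_pos: [0.6608, 0.1016, 0.0266]
ee_rot: [-3.14, 0.015, 1.486]
wrist_force: [-3.7, -17.9, 6.1]
width: 0.0471
finger_force: 9.1
```

Request:
{"name": "carry_out", "arguments": {"steps": [[[-0.03, 0, 0], 0, 0], [[-0.06, 0, 0], 0, 0], [[-0.08, 0, -0.04], 0, 0], [[-0.1, 0, -0.1], 0, 0], [[-0.15, 0, -0.14], 0, 0], [[-0.2, 0, -0.14], 0, 0], [[-0.2, 0, -0.14], 0, 0], [[-0.2, 0, -0.14], 0, 0]]}}

```text
time: 12.88
tool_pos: [0.6448, -0.0888, 0.165]
ee_rot: [-3.141, -0.001, 1.487]
wrist_force: [-0.3, 0.9, -0.2]
width: 0.0468
finger_force: 0.0
```

```bash
python3 - <<'E'
from h import *
shift(.6513,.0,.16,1.4915)
s=robot.snapshot("top"); save(s,"top4"); np.savez("top4",**s)
Y=comp(s,.055,.08,(245,150),(205,300,115,205)); print("carton",len(Y),desc(Y)); c=desc(Y)[0]/1000
print(c@EX-FACE,c@EY-STOPY)
cv2.imwrite("pics/crop4.png",cv2.resize(s["image"][100:220,190:330],None,fx=5,fy=5,interpolation=cv2.INTER_CUBIC)[...,::-1])
E
```

```text
t 12.88 now rail 0.6498 -0.0375 [ 0.6448 -0.0888  0.165 ] [-3.141e+00 -1.000e-03  1.487e+00] shift [0.0375 0.0014 0.005 ] roll -0.025
carton 1634 (array([665.7, 192.7]), array([160. , 122.1]), 85.68, np.float64(0.0636))
-0.0629255099999999 -0.08987392999999999
```

View pics/crop4.png

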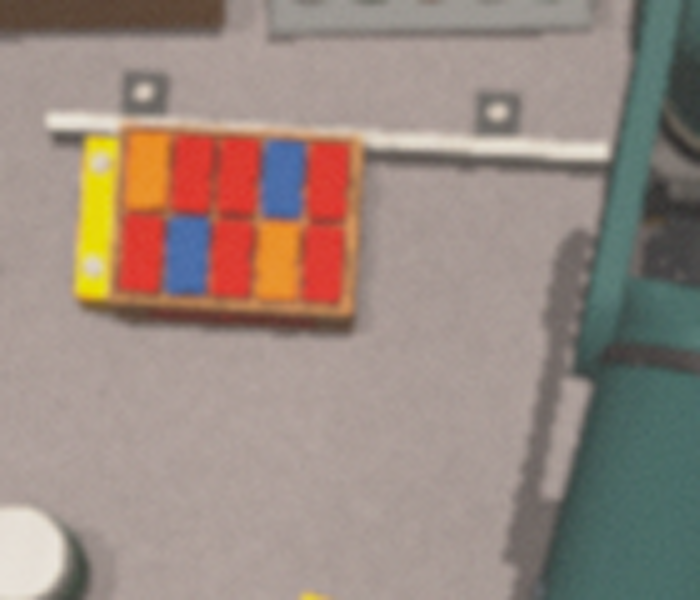

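The carton is up against the stop and parallel to the rail. The rail gap reads about 3 mm, which is within camera error, so I'll press the long side once more to be sure.

```bash
python3 - <<'E'
from h import *
shift(.535,.235,.165,-.0793)
E
```

```text
t 12.93 now rail 0.6498 -0.037 [ 0.6448 -0.0883  0.1648] [-3.140e+00 -1.000e-03  1.488e+00] shift [ 2.716e-01 -1.157e-01  2.000e-04] roll 8.981
```

Request:
{"name": "carry_out", "arguments": {"steps": [[[0, 0.05, 0], 1, -1], [[0.0, 0.1, 0], 2, -1], [[0.0, 0.114, 0], 3, -1], [[0.05, 0.114, 0], 4, -1], [[0.1, 0.114, 0], 5, -1], [[0.15, 0.114, 0], 6, -1], [[0.2, 0.114, 0], 7, -1], [[0.25, 0.114, 0], 8, -1], [[0.272, 0.114, 0], 8.97, -1], [[0.272, 0.114, 0], 8.97, -1]]}}

```text
time: 14.18
tool_pos: [0.7803, 0.1761, 0.1641]
ee_rot: [3.142, 0.002, -0.071]
wrist_force: [0.2, -0.0, 0.0]
width: 0.0937
finger_force: 0.0
```

```bash
python3 - <<'E'
from h import *
shift(.535,.235,.025,-.0793)
E
```

```text
t 14.18 now rail 0.7639 0.2373 [0.7803 0.1761 0.1641] [ 3.142e+00  2.000e-03 -7.100e-02] shift [-0.2286  0.0004  0.1395] roll 0.048
```

I guessed the sideways sign wrong, so the tool went beyond the rail, but at a safe height. I'll go back over at the same height and then descend.

Request:
{"name": "carry_out", "arguments": {"steps": [[[-0.06, 0, 0], 0.05, -1], [[-0.12, 0, 0], 0.05, -1], [[-0.18, 0, 0], 0.05, -1], [[-0.229, 0, 0], 0.05, -1], [[-0.229, 0, 0.0], 0.05, -1], [[-0.229, 0, 0.0], 0.05, -1]]}}

```text
time: 14.92
tool_pos: [0.5537, 0.189, 0.166]
ee_rot: [3.142, -0.002, -0.087]
wrist_force: [-0.8, -0.2, -0.0]
width: 0.0942
finger_force: 0.0
```

```bash
python3 - <<'E'
from h import *
shift(.535,.235,.025,-.0793)
s=robot.snapshot("side"); save(s,"side5")
E
```

```text
t 14.93 now rail 0.537 0.2322 [0.5537 0.189  0.166 ] [ 3.142e+00 -2.000e-03 -8.700e-02] shift [-0.0023 -0.0028  0.141 ] roll -0.042
```

View pics/side5.png

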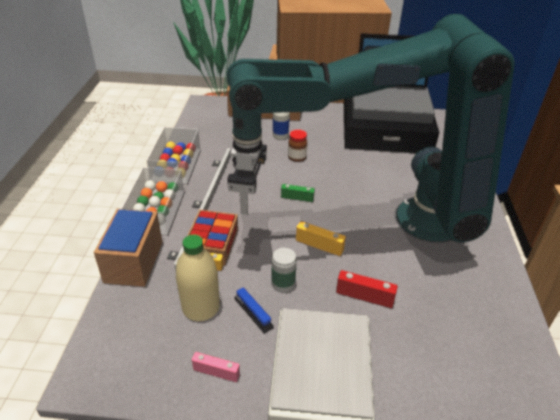

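Nothing else has been disturbed: the carton is at (213,238) against the stop and the gripper hovers in front of it. I'll descend and press.

Request:
{"name": "carry_out", "arguments": {"steps": [[[-0.005, -0.003, 0.04], -0.04, -1], [[-0.005, -0.003, 0.08], -0.04, -1], [[-0.005, -0.003, 0.115], -0.04, -1], [[-0.005, -0.003, 0.135], -0.04, -1], [[-0.005, -0.003, 0.14], -0.04, -1], [[0.01, -0.003, 0.14], -0.04, -1], [[0.022, -0.003, 0.14], -0.04, -1], [[0.03, -0.003, 0.14], -0.04, -1], [[0.034, -0.003, 0.14], -0.04, -1], [[0.034, -0.003, 0.14], -0.04, -1]]}}

```text
time: 16.23
tool_pos: [0.5875, 0.1895, 0.0256]
ee_rot: [3.142, -0.0, -0.081]
wrist_force: [-0.2, 1.1, 0.1]
width: 0.094
finger_force: 0.0
```

Request:
{"name": "carry_out", "arguments": {"steps": [[[0.002, 0, 0], 0, -1], [[0.004, 0, 0], 0, -1], [[0.005, 0, 0], 0, -1], [[0.005, 0, 0], 0, -1]]}}

```text
time: 16.73
tool_pos: [0.5922, 0.1891, 0.0255]
ee_rot: [3.141, 0.0, -0.081]
wrist_force: [0.0, -0.5, -0.0]
width: 0.094
finger_force: 0.0
```

Request:
{"name": "carry_out", "arguments": {"steps": [[[0.002, 0, 0], 0, -1], [[0.004, 0, 0], 0, -1], [[0.004, 0, 0], 0, -1]]}}

```text
time: 17.1
tool_pos: [0.5957, 0.1888, 0.0255]
ee_rot: [3.141, 0.001, -0.08]
wrist_force: [-3.2, -0.5, 0.9]
width: 0.0937
finger_force: 1.2
```

Request:
{"name": "carry_out", "arguments": {"steps": [[[0.002, 0, 0], 0, -1], [[0.003, 0, 0], 0, -1], [[0.003, 0, 0], 0, -1]]}}

```text
time: 17.48
tool_pos: [0.5957, 0.1888, 0.0255]
ee_rot: [3.141, 0.008, -0.08]
wrist_force: [-10.8, -0.7, 6.7]
width: 0.0942
finger_force: 5.2
```

Request:
{"name": "carry_out", "arguments": {"steps": [[[0.002, 0, 0], 0, -1], [[0.003, 0, 0], 0, -1], [[0.003, 0, 0], 0, -1]]}}

```text
time: 17.85
tool_pos: [0.5955, 0.1888, 0.0255]
ee_rot: [3.14, 0.015, -0.079]
wrist_force: [-19.4, -0.6, 11.8]
width: 0.0942
finger_force: 9.1
```

Solid contact with no movement at 19 N, so the carton is flush. Now I retreat and check.

Request:
{"name": "carry_out", "arguments": {"steps": [[[-0.02, 0, 0], 0, -1], [[-0.05, 0, 0], 0, -1], [[-0.06, 0, -0.04], 0, -1], [[-0.06, 0, -0.1], 0, -1], [[-0.06, 0, -0.15], 0, -1], [[-0.06, 0.06, -0.17], 0, -1], [[-0.06, 0.12, -0.17], 0, -1], [[-0.06, 0.18, -0.17], 0, -1], [[-0.06, 0.24, -0.17], 0, -1], [[-0.06, 0.24, -0.17], 0, -1]]}}

```text
time: 19.1
tool_pos: [0.523, -0.0502, 0.1956]
ee_rot: [3.14, -0.001, -0.088]
wrist_force: [-0.2, 1.4, 0.8]
width: 0.0939
finger_force: 0.0
```

```bash
python3 - <<'E'
from h import *
s=robot.snapshot("top")
Y=comp(s,.055,.08,(245,150),(205,300,115,205)); print("carton",len(Y),desc(Y)); c=desc(Y)[0]/1000
print(c@EX-FACE,c@EY-STOPY, robot.get_obs()["wrist_force"])
E
```

```text
carton 1665 (array([665.6, 192.4]), array([159.8, 122.2]), 85.62, np.float64(0.0633))
-0.06300144000000008 -0.09018091999999997 [-0.47048747  0.77078275 -0.24762148]
```

The carton hasn't moved since the last check: flush to the rail and against the stop. I'm handing in.

```bash
python3 -c "
from bench import robot
print(robot.close_job())"
```

```text
the job is handed in; nothing more can be done
None
```

I pushed the carton flat against the rail with its end up against the yellow stop block, the arm finished clear at about 19 s, and I handed the job in; no verdict was returned.

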